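Post a returned vial through the spring flap

ROBOT

A 6-joint arm with a two-finger parallel gripper is mounted at the origin on a cart in front of the work surface, level with it; the furniture and walls round the work are solid. World frame = base frame: x ahead of the robot, y to its left, z up, the work surface at z = 0. Lengths are in m, angles in rad, forces in N, time in s.
With the tool pointing down it reaches from about 0.35 to 0.775 m from the base axis. Payload 7.3 kg.
Tool frame: the origin (TCP) lies midway between the tips of the shut fingers; the grasp point (between the pads) lies 19 mm behind it (robot.grip_depth is the z of the grasp point in the tool frame, in m); z points along the fingers, y is the line along which they close (so a half turn about z gives the same grasp; the last joint's range is limited). The gripper opens to 92 mm and grips with 3 to 60 N. Pads are 19 mm wide; open, the fingers measure 130 mm over their backs; the gripper's body (75 mm by 190 mm) begins 47 mm behind the grasp point.
Start: joints at [1.097, 0.342, 1.524, -0, 1.275, -0.146], TCP at [0.169, 0.497, 0.227] pointing down, gripper open.
Joint ranges: [-2.53, 2.53], [-0.77, 2.02], [0.04, 2.7], [-1, 4.14], [0.28, 2.66], [-3.11, 3.11]. Speed limits (rad/s): [2.57, 2.57, 3.14, 3.14, 3.14, 3.14].

INTERFACE

Orientations are given as [roll, pitch, yaw] about the fixed x, y, z axes, in that order (R = Rz(yaw) Ry(pitch) Rx(roll)).
In Python, from cell import robot, viewer gives the robot as it stands.
- The arm moves only by the tool step_arm, never from a script. Its argument "increments" is a list of rows, each an object with "delta_pos": the shift along the tool's x, y, z in cm, a list of three; "dr": the turn, a rotation vector about the tool's x, y, z in degrees, a list of three; "fingers": the closure, from -1 (fully open) to 1 (shut), so that 0 is half open. In form: [{"delta_pos": [tx, ty, tz], "dr": [wx, wy, wz], "fingers": fingers}, ...]. A call has exactly 5 rows; each row is the pose to reach, as a shift and turn from the pose commanded when the call began, along the tool's axes at that moment; what a row does not reach only later rows make up. A row lasts 1/8 s, in which the tool goes at most 62.5 mm and 10.7 degrees, less where a joint would pass 70% of its speed; a pose out of reach is approached as far as the arm can. A call with a gripper value outside its range is refused whole. The fingers move at their own pace and stop on an object; "newtons" is the grip in N (left out, the last holds). Time passes only in rows, so rows that repeat a pose let the fingers close, or fill a call up. It gives the time, the measured TCP pose, the force, the opening and the grip force at its end, in the units of the state.
- robot.observe(): the state, without advancing time (a new reading comes with each control period).
- viewer.read_camera(name): name is "scene" or "top" or "wrist"; returns the picture (480x640x3 uint8, red, green, blue); there is no depth.
- viewer.camera_params(name): a dict with "K" (3x3 intrinsics, pixels), "k1" (the pictures are not rectified: a ray, as slopes to the right and down, at radius r is drawn at 1 + k1 r^2 times it, then the intrinsics apply), "T" (4x4, takes a point from camera to world coordinates). Camera axes: x right, y down, z forward; pixel columns grow to the right and rows downward; lengths in m; the calibration is good to about 2 mm. A picture is of the moment at which its call begins: read the wrist's pose just before it. camera_params takes no time and is no camera call; for the wrist camera it gives the pose at the moment of the call.
- robot.hand_in(): hands the job in; it is judged then, once.
The state is a dict: "time": time; "qpos": joint angles; "qvel": joint speeds; "joint_efforts": joint torques, N m; "tool_pos": TCP position; "tool_rot": TCP orientation; "contact_force": force on the tool from outside, world axes, zero at the start; "torque": the same for the moment, N m; "opening": finger opening in m; "grip_force": force on a finger pad.
Only numpy, scipy, OpenCV 4.12 (cv2) and the standard library are available. Lean on these libraries where they do the work, as an engineer would, in place of code of your own. Each camera call takes 0.05 s, during which the arm holds its last target. There are 200 camera calls.

TASK

Return the gold vial to the returns box without picking it up: gently push the blue spring flap open with one finger and, while that finger keeps the flap open, push the vial along the deck with the other finger, through the opening, until it drops into the bin behind. The vial must not be gripped or lifted, must not be used to push the flap and must not be hit by it; then draw the hand out so that the flap swings shut, and leave the jars, the stamp and the tape alone.

Things in the scene. Friction and masses are not known exactly. Their poses are not given: they have to be found in the camera images.
- returns_box: White box open above, fixed, 270x112x72. Origin: centre of its underside, below the shut flap; x points inward (deck, flap, bin), y left, z up. Along x: level loading deck from -135 to +12, top at z = 42, no front wall; then the sunken bin to +129, floor at z = 6. Side walls 6 thick, inner faces at y = +50 and -50, top at z = 72 (30 above the deck).
- flap (a joint): Angle of the blue side-hung flap (rad): 0 = shut, across the channel at box x = 0; grows to 1.6 as it swings inward (+x) over the bin about an upright hinge at the left wall. It cannot open toward the deck. A spring shuts it from any angle (0.08 N m shut, 0.15 at 1.4 rad: 1 to 2 N at its outer part). It clears a vial that has dropped into the bin.
- flap_hinge (a point): Point on the flap's hinge axis (upright) at half the panel's height: box x = 0, y = +46, z = 61. Fixed in the box. The panel is 4 thick, 32 high (3 to 35 above the deck) and ends 91 from this axis, nearly at the right wall.
- flap_edge (a point): Point on the free end of the flap, 89 from the hinge axis, at half the panel's height. Moves with the flap.
- vial: Gold screw-cap pill vial, 22 diameter, 29 high, about 30 g, loose, standing upright on the loading deck in front of the flap (box x -85 to -60, y -15 to +22). Origin: centre of its underside; z is its axis.
- vial_center (a point): Centre of the gold vial, on its axis 14.5 above its underside.
- bin_floor (a point): Centre of the bin floor (box x = +71, y = 0, z = 6).
- pill_press: Obstacle: tall green hand press, fixed, left of the returns box and between it and the arm's start. Base 168x124 (x -68 to +100, y -62 to +62), column and head up to z = 277; on its right a lever rises toward the robot to a ball, the highest point, at x = -85, y = -44, z = 297. Pass round it or above it. Origin: underside below the die.
- lot_stamp: Bystander: wooden stamp with dark turned handle, 20x32x54, standing on the table left of the deck. Origin: centre of underside.
- white_jar: Bystander: jar with white lid, 48 diameter, 40 high, on the table right of the bin. Origin: centre of underside.
- dark_jar: Bystander: brown jar with black lid, 63 diameter, 66 high, on the table to the left of the press. Origin: centre of underside.
- small_dark_jar: Bystander: brown jar with black lid, 59 diameter, 46 high, on the table to the left of the press. Origin: centre of underside.
- tape_roll: Bystander: roll of tan tape lying flat, 96 diameter, 48 high. Origin: centre of underside.

How it is judged:
By the outcome, as a careful person would: the job done as asked, in the order asked, and still so for the second after the job is handed in, with the robot touching nothing.
It also fails if it takes over 40 s, if anything falls off the work surface, if the arm or the gripper's body presses on something with over 40 N, if the wrist force passes 120 N, or if a joint passes its speed limit or range.

## Working session

There is one attempt and no reset: what is moved stays moved. The work goes in short steps, Python scripts to look and compute and a tool call to move; the robot and the scene stay as the last step left them, time stands still between calls to the robot, and variables do not carry over. Pictures are saved under pics/ and viewed, at most 10 in all, crops included, and the job is handed in when it is done.

Besides the shell and the picture viewer there is one more tool, called after "Emit:" as a command line: name --argument value ..., lists and objects as JSON in quotes. step_arm: Moves the arm, as the interface text tells. Its arguments: {"type":"object","properties":{"increments":{"type":"array"},"newtons":{"type":"number"}},"required":["increments"]}

```bash
mkdir -p pics; ls
python3 - <<'E'
from cell import robot, viewer
import cv2
for n in("scene","top"):
    cv2.imwrite(f"pics/{n}0.png",viewer.read_camera(n)[:,:,::-1])
    p=viewer.camera_params(n);print(n,p["K"],p["k1"],p["T"])
print(robot.observe())
E
```

```text
pics
scene [[460.88930743   0.         324.66531414]
 [  0.         460.88930743 238.70912003]
 [  0.           0.           1.        ]] 0.024817531528057473 [[ 0.55144438 -0.71497491  0.42979061  0.03553847]
 [-0.83420724 -0.47429868  0.28131662 -0.2907343 ]
 [ 0.0027148  -0.51366491 -0.85798659  1.06696442]
 [ 0.          0.          0.          1.        ]]
top [[455.18939224   0.         325.00978426]
 [  0.         455.18939224 235.24513565]
 [  0.           0.           1.        ]] -0.003438256701939702 [[-0.0097528  -0.9722254   0.23384321  0.28762378]
 [-0.9999454   0.01035985  0.00136778  0.04304248]
 [-0.00375237 -0.2338171  -0.97227336  1.04770954]
 [ 0.          0.          0.          1.        ]]
{'time': 0.1, 'qpos': array([ 1.09703595e+00,  3.42635794e-01,  1.52489820e+00, -2.43019665e-05,
        1.27534675e+00, -1.46007350e-01]), 'qvel': array([-8.43313599e-05, -1.31631285e-03, -2.59310832e-03,  8.05626055e-04,
       -4.88444638e-05, -8.10528873e-04]), 'joint_efforts': array([ 9.57057491e-04, -4.32005167e+01, -2.44694996e+01,  7.18111731e-02,
        5.25452534e-02, -6.63096807e-05]), 'tool_pos': array([0.16884044, 0.49675372, 0.22613152]), 'tool_rot': array([-3.14031489e+00, -1.64410686e-04,  2.81384661e+00]), 'contact_force': array([ 0.09116747,  0.20139619, -0.13892254]), 'torque': array([ 0.00253826, -0.06033737,  0.01520783]), 'grip_force': 0.0, 'opening': 0.0917602444823982}
```

View pics/scene0.png

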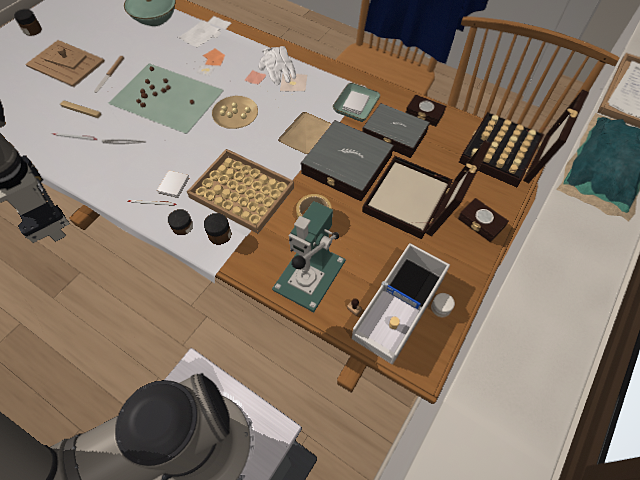

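View pics/top0.png

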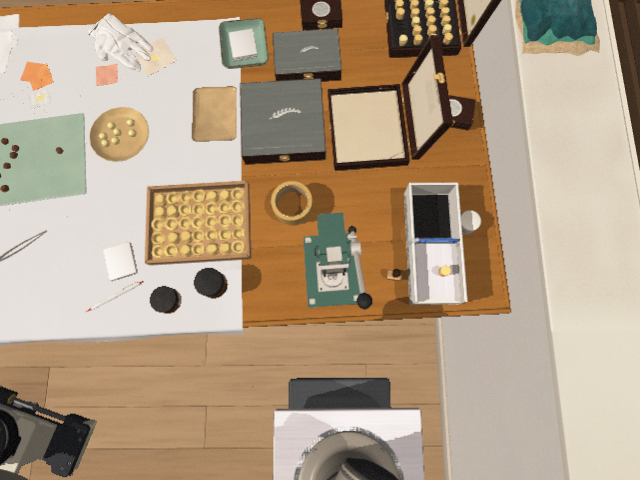

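Scene view: box around (405,300) with blue flap at (405,297) and vial at (395,322), press at (310,265). Top view: box corners near (405,184), (458,183), (466,303), (411,302); flap (437,240); vial (445,271); stamp (395,274); press ball (364,300).

```bash
cat > h.py <<'E'
import numpy as np, cv2
from cell import robot, viewer
def ray(p,uv):
    K,T=p["K"],p["T"]; d=np.array([(uv[0]-K[0,2])/K[0,0],(uv[1]-K[1,2])/K[1,1]]); s=d.copy()
    for _ in range(10): s=d/(1+p["k1"]*(s@s))
    return T[:3,3], T[:3,:3]@np.array([s[0],s[1],1])
def plane(p,uv,z):
    o,d=ray(p,uv); return o+d*(z-o[2])/d[2]
def proj(p,X):
    c=np.linalg.inv(p["T"])@np.r_[X,1]; s=c[:2]/c[2]; s=s*(1+p["k1"]*(s@s))
    return s*[p["K"][0,0],p["K"][1,1]]+p["K"][:2,2]
E
python3 - <<'E'
from h import *
for n,roi in(("top",(395,170,85,145)),("scene",(345,235,115,135))):
    im=viewer.read_camera(n); p=viewer.camera_params(n)
    x,y,w,h=roi; c=im[y:y+h,x:x+w]; hsv=cv2.cvtColor(c,cv2.COLOR_RGB2HSV)
    bl=cv2.inRange(hsv,(105,120,60),(125,255,255)); go=cv2.inRange(hsv,(15,70,120),(35,255,255))
    wh=cv2.inRange(hsv,(0,0,150),(179,40,255))
    for nm,m,z in(("blue",bl,.077),("gold",go,.071),("white",wh,.072)):
        cs=max(cv2.findContours(m,0,2)[0],key=cv2.contourArea); cs=cs+np.array([x,y])
        r=cv2.minAreaRect(cs); b=cv2.boxPoints(r)
        print(n,nm,cv2.contourArea(cs),np.round(r[0],1),np.round(b,1).tolist()); print(np.round([plane(p,q,z) for q in list(b)+[r[0]]],4).tolist())
        if nm=="white": print(cv2.approxPolyDP(cv2.convexHull(cs),3,True).reshape(-1,2).tolist())
    s=4; cv2.imwrite(f"pics/{n}1.png",cv2.resize(c[:,:,::-1],None,fx=s,fy=s,interpolation=cv2.INTER_CUBIC))
a=cv2.imread("pics/top1.png");b=cv2.imread("pics/scene1.png");H=max(a.shape[0],b.shape[0])
f=lambda i:cv2.copyMakeBorder(i,0,H-i.shape[0],0,0,0)
cv2.imwrite("pics/both1.png",np.hstack([f(a),f(b)])[:600,:800]);print(a.shape,b.shape)
E
```

```text
top blue 42.0 [438.  240.5] [[419.0, 239.0], [457.0, 239.0], [457.0, 242.0], [419.0, 242.0]]
[[0.5105, -0.1611, 0.077], [0.5096, -0.2442, 0.077], [0.5028, -0.2437, 0.077], [0.5037, -0.1607, 0.077], [0.5066, -0.2024, 0.077]]
top gold 1722.5 [437. 220.] [[395.0, 270.0], [395.0, 170.0], [479.0, 170.0], [479.0, 270.0]]
[[0.4435, -0.1064, 0.071], [0.6741, -0.117, 0.071], [0.672, -0.3087, 0.071], [0.4416, -0.2882, 0.071], [0.5547, -0.2049, 0.071]]
top white 6667.0 [442. 243.] [[405.0, 183.0], [479.0, 183.0], [479.0, 303.0], [405.0, 303.0]]
[[0.6421, -0.138, 0.072], [0.6403, -0.3056, 0.072], [0.3706, -0.2816, 0.072], [0.3722, -0.1243, 0.072], [0.5021, -0.2121, 0.072]]
[[457, 183], [479, 218], [466, 301], [414, 303], [410, 298], [405, 192], [409, 183]]
scene blue 71.0 [402.9 296.4] [[385.1000061035156, 290.1000061035156], [388.3999938964844, 284.3999938964844], [420.70001220703125, 302.79998779296875], [417.3999938964844, 308.5]]
[[0.4927, -0.1618, 0.077], [0.5098, -0.1609, 0.077], [0.5101, -0.246, 0.077], [0.4934, -0.2463, 0.077], [0.5014, -0.2042, 0.077]]
scene gold 65.0 [394.  321.5] [[389.0, 317.0], [399.0, 317.0], [399.0, 326.0], [389.0, 326.0]]
[[0.4418, -0.2016, 0.071], [0.4544, -0.2206, 0.071], [0.4355, -0.231, 0.071], [0.423, -0.2122, 0.071], [0.4386, -0.2164, 0.071]]
scene white 1929.0 [399.9 298.7] [[349.8999938964844, 332.8999938964844], [406.5, 238.5], [449.8999938964844, 264.5], [393.20001220703125, 358.8999938964844]]
[[0.36, -0.1471, 0.072], [0.6483, -0.1358, 0.072], [0.6412, -0.2586, 0.072], [0.3623, -0.2566, 0.072], [0.4948, -0.2007, 0.072]]
[[412, 244], [449, 264], [398, 351], [390, 357], [355, 335], [353, 328]]
(580, 340, 3) (540, 460, 3)
```

View pics/both1.png

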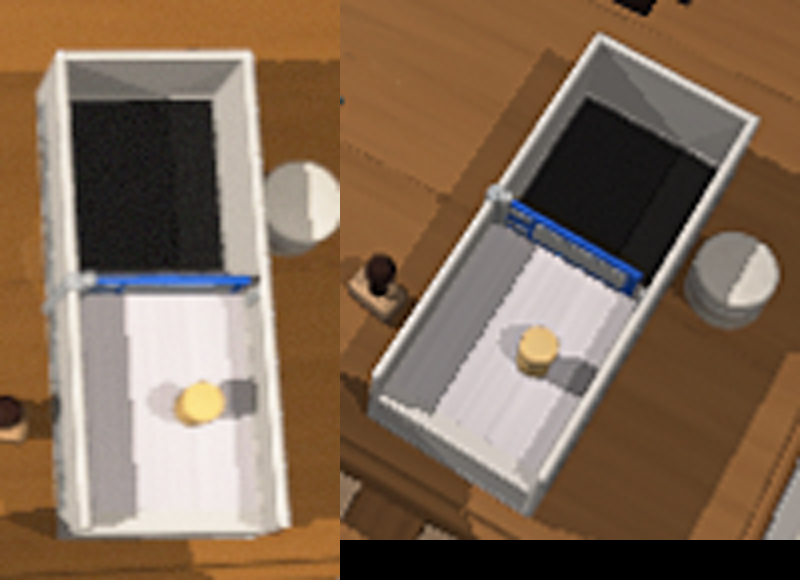

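The crop shows the box rim, shut flap and upright vial on the deck (top view vial cap at about (445,270), box rim corners (409,183), (457.7,183), (467,302), left wall front ≈(412,302)).

Run:
```python
from h import *
t=viewer.camera_params("top");s=viewer.camera_params("scene")
f=lambda c,o:(np.array(c)/4+o-0.375)
T=lambda *c:f(c,[395,170]); S=lambda *c:f((c[0]-340,c[1]),[345,235])
for nm,p,uv,z in[("BL",t,T(57,52),.072),("BR",t,T(251,52),.072),("FR",t,T(290,526),.072),("FL",t,T(66,528),.072),
 ("BL",s,S(598,36),.072),("BR",s,S(757,120),.072),("FL",s,S(372,378),.072),("FR",s,S(530,492),.072),
 ("vial",t,T(202,398),.071),("vial",s,S(538,339),.071),("vialbase",s,S(536,377),.042),
 ("stamp",t,T(8,408),.054),("stamp",s,S(380,268),.054),("jar",t,T(301,192),.04),("jar",s,S(735,262),.04),
 ("ball",t,(364,300),.297-.01),("ball",s,(299,262),.287)]:
    print(nm,np.round(uv,1),np.round(plane(p,uv,z),4))
```

```text
BL [408.9 182.6] [ 0.6429 -0.1468  0.072 ]
BR [457.4 182.6] [ 0.6417 -0.2567  0.072 ]
FR [467.1 301.1] [ 0.3748 -0.2567  0.072 ]
FL [411.1 301.6] [ 0.375  -0.1375  0.072 ]
BL [409.1 243.6] [ 0.6387 -0.1483  0.072 ]
BR [448.9 264.6] [ 0.6396 -0.2567  0.072 ]
FL [352.6 329.1] [ 0.3709 -0.1477  0.072 ]
FR [392.1 357.6] [ 0.3635 -0.2532  0.072 ]
vial [445.1 269.1] [ 0.4443 -0.2151  0.071 ]
vial [394.1 319.4] [ 0.4433 -0.2141  0.071 ]
vialbase [393.6 328.9] [ 0.4341 -0.2222  0.042 ]
stamp [396.6 271.6] [ 0.4426 -0.1124  0.054 ]
stamp [354.6 301.6] [ 0.4374 -0.1134  0.054 ]
jar [469.9 217.6] [ 0.5681 -0.2886  0.04  ]
jar [443.4 300.1] [ 0.5642 -0.2865  0.04  ]
ball [364 300] [ 0.3592 -0.0196  0.287 ]
ball [299 262] [ 0.3558 -0.0227  0.287 ]
```

Emit:
step_arm --increments '[{"delta_pos": [0,0,-5.5],"dr": [0,0,10],"fingers": -0.2},{"delta_pos": [0,0,-11],"dr": [0,0,20],"fingers": -0.2},{"delta_pos": [0,0,-16.5],"dr": [0,0,30],"fingers": -0.2},{"delta_pos": [0,0,-21],"dr": [0,0,40],"fingers": -0.2},{"delta_pos": [0,0,-21],"dr": [0,0,50],"fingers": -0.2}]' --newtons 10

```text
time: 0.82
tool_pos: [0.1693, 0.4977, 0.4405]
tool_rot: [3.136, -0.005, 1.935]
contact_force: [0.2, 0.9, -0.6]
opening: 0.055
grip_force: 0.0
```

```bash
cat >> h.py <<'E'
from scipy.spatial.transform import Rotation as Ro
def go(pos,yaw):
    s=robot.observe(); R=Ro.from_euler("xyz",s["tool_rot"]); G=Ro.from_euler("xyz",[np.pi,0,np.radians(yaw)])
    print("t",s["time"],"pos",np.round(s["tool_pos"],4),"rot",np.round(np.degrees(s["tool_rot"]),1),"F",np.round(s["contact_force"],1),"open",s["opening"])
    print("  delta cm",np.round(R.inv().apply(np.array(pos)-s["tool_pos"])*100,2),"dr",np.round((R.inv()*G).as_rotvec(True),2))
E
python3 -c "
from h import *
go([.42,.15,.43],102)"
```

```text
t 0.825 pos [0.1693 0.4977 0.4405] rot [179.7  -0.3 110.9] F [ 0.2  0.9 -0.6] open 0.055042142893857254
  delta cm [-41.43  11.02   0.91] dr [ 0.29 -0.31  8.89]
```

Emit:
step_arm --increments '[{"delta_pos": [-5,1.3,0],"dr": [0,0,3],"fingers": -0.2},{"delta_pos": [-11,2.9,0],"dr": [0,0,6],"fingers": -0.2},{"delta_pos": [-17,4.5,0],"dr": [0,0,9],"fingers": -0.2},{"delta_pos": [-23,6.1,0],"dr": [0,0,9],"fingers": -0.2},{"delta_pos": [-29,7.7,0],"dr": [0,0,9],"fingers": -0.2}]'

```text
time: 1.45
tool_pos: [0.3464, 0.2528, 0.4367]
tool_rot: [3.141, -0.0, 1.784]
contact_force: [0.2, 1.2, -0.2]
opening: 0.0555
grip_force: 0.0
```

```bash
python3 -c "
from h import *
go([.43,.08,.44],102);go([.4487,-.2136,.43],102)"
```

```text
t 1.45 pos [0.3464 0.2528 0.4367] rot [180.   -0.  102.2] F [ 0.2  1.2 -0.2] open 0.055530238142988804
  delta cm [-18.66   4.5   -0.33] dr [ 0.01 -0.01  0.24]
t 1.45 pos [0.3464 0.2528 0.4367] rot [180.   -0.  102.2] F [ 0.2  1.2 -0.2] open 0.055530238142988804
  delta cm [-47.75   0.11   0.66] dr [ 0.01 -0.01  0.24]
```

Emit:
step_arm --increments '[{"delta_pos": [-6,1,0],"dr": [0,0,0.2],"fingers": -0.2},{"delta_pos": [-12,2,0],"dr": [0,0,0.2],"fingers": -0.2},{"delta_pos": [-18,2,0],"dr": [0,0,0.2],"fingers": -0.2},{"delta_pos": [-24,2,0],"dr": [0,0,0.2],"fingers": -0.2},{"delta_pos": [-30,1.5,0],"dr": [0,0,0.2],"fingers": -0.2}]'

```text
time: 2.08
tool_pos: [0.4239, -0.0374, 0.4365]
tool_rot: [3.142, -0.0, 1.781]
contact_force: [0.2, -0.1, 0.0]
opening: 0.0554
grip_force: 0.0
```

```bash
python3 -c "
from h import *
go([.4487,-.2136,.43],102)"
```

```text
t 2.075 pos [ 0.4239 -0.0374  0.4365] rot [180.  -0. 102.] F [ 0.2 -0.1  0. ] open 0.05535124424384638
  delta cm [-17.75  -1.25   0.65] dr [ 0.   -0.02  0.02]
```

Emit:
step_arm --increments '[{"delta_pos": [-5.5,-0.4,0],"dr": [0,0,0],"fingers": -0.2},{"delta_pos": [-11,-0.8,0],"dr": [0,0,0],"fingers": -0.2},{"delta_pos": [-16,-1.2,0],"dr": [0,0,0],"fingers": -0.2},{"delta_pos": [-17.7,-1.3,5],"dr": [0,0,0],"fingers": -0.2},{"delta_pos": [-17.7,-1.3,10],"dr": [0,0,0],"fingers": -0.2}]'

```text
time: 2.7
tool_pos: [0.448, -0.2129, 0.3348]
tool_rot: [3.142, 0.0, 1.778]
contact_force: [0.2, -0.1, -0.7]
opening: 0.0553
grip_force: 0.0
```

Emit:
step_arm --increments '[{"delta_pos": [0,0,5],"dr": [0,0,0],"fingers": -0.2},{"delta_pos": [0,0,10],"dr": [0,0,0],"fingers": -0.2},{"delta_pos": [0,0,14],"dr": [0,0,0],"fingers": -0.2},{"delta_pos": [0,0,17],"dr": [0,0,0],"fingers": -0.2},{"delta_pos": [0,0,17],"dr": [0,0,0],"fingers": -0.2}]'

```text
time: 3.32
tool_pos: [0.4468, -0.2104, 0.1648]
tool_rot: [-3.138, -0.004, 1.78]
contact_force: [0.7, 1.0, 1.5]
opening: 0.0551
grip_force: 0.0
```

```bash
python3 -c "
from h import *
go([.4487,-.2136,.12],102)
for n in ('wrist','top','scene'): cv2.imwrite(f'pics/{n}2.png',viewer.read_camera(n)[:,:,::-1])
p=viewer.camera_params('wrist');print(p['T'])
for X in ([.4438,-.2146,.071],[.506,-.156,.077],[.506,-.247,.077]): print(proj(p,np.array(X)))
"
```

```text
t 3.325 pos [ 0.4468 -0.2104  0.1648] rot [-179.8   -0.2  102. ] F [0.7 1.  1.5] open 0.05508812892957733
  delta cm [-0.37  0.14  4.48] dr [-0.2  -0.22  0.01]
[[ 0.97808623  0.1992834   0.06027818  0.43282777]
 [ 0.20818551 -0.93957157 -0.27177943 -0.13751814]
 [ 0.00247454  0.27837276 -0.96046993  0.32536601]
 [ 0.          0.          0.          1.        ]]
[308.24507233 244.06432912]
[410.38731604 186.78955799]
[377.66166094 300.86641366]
```

View pics/wrist2.png

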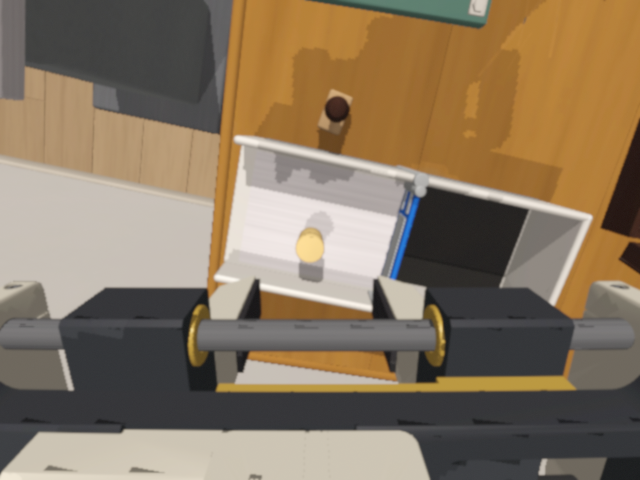

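Wrist view: vial cap centre ≈(310,243) vs. predicted (308,244), flap hinge post ≈(417,184), rim corners (237,137), (217,278), (588,215); the stamp (337,110) is clear. The vial lies between the fingers' lines as planned.

```bash
python3 -c "
from h import *
im=viewer.read_camera('wrist');p=viewer.camera_params('wrist')
c=im[215:275,280:345];m=cv2.inRange(cv2.cvtColor(c,cv2.COLOR_RGB2HSV),(12,80,120),(35,255,255))
k=max(cv2.findContours(m,0,2)[0],key=cv2.contourArea);r=cv2.boundingRect(k);print(r)
print(plane(p,(280+r[0]+r[2]/2,215+r[1]+r[2]/2),.071))
for q in ((237,137),(217,278),(588,215),(417,196),(394,279)): print(plane(p,q,.072).round(4))
go([.4487,-.2136,.05],102)
"
```

```text
(14, 9, 26, 34)
[ 0.44186683 -0.20943834  0.071     ]
[ 0.3794 -0.1482  0.072 ]
[ 0.3797 -0.2564  0.072 ]
[ 0.6452 -0.1484  0.072 ]
[ 0.5143 -0.1619  0.072 ]
[ 0.5154 -0.2285  0.072 ]
t 3.525 pos [ 0.4489 -0.2118  0.1682] rot [1.799e+02 1.000e-01 1.020e+02] F [ 0.4  0.6 -0.1] open 0.05519557403027822
  delta cm [-0.15 -0.08 11.82] dr [0.12 0.12 0.02]
```

Emit:
step_arm --increments '[{"delta_pos": [-0.15,-0.1,3],"dr": [0,0,0],"fingers": -0.2},{"delta_pos": [-0.15,-0.1,6],"dr": [0,0,0],"fingers": -0.2},{"delta_pos": [-0.15,-0.1,8.5],"dr": [0,0,0],"fingers": -0.2},{"delta_pos": [-0.15,-0.1,10.5],"dr": [0,0,0],"fingers": -0.2},{"delta_pos": [-0.15,-0.1,11.8],"dr": [0,0,0],"fingers": -0.2}]'

```text
time: 4.15
tool_pos: [0.448, -0.2133, 0.0489]
tool_rot: [3.141, 0.001, 1.781]
contact_force: [0.2, 0.5, -0.1]
opening: 0.0549
grip_force: 0.0
```

```bash
python3 -c "
from h import *
a=viewer.read_camera('top')[170:315,395:480];b=viewer.read_camera('scene')[235:370,345:460]
f=lambda i:cv2.copyMakeBorder(cv2.resize(i,None,fx=4,fy=4,interpolation=2),0,600-4*i.shape[0],0,0,0)
cv2.imwrite('pics/both3.png',np.hstack([f(a),f(b)])[:,:,::-1])
go([.4487,-.2136,.05],102)
"
```

```text
t 4.25 pos [ 0.4473 -0.2128  0.0484] rot [-180.   -0.  102.] F [-0.7 -1.  -0.1] open 0.05471501762503457
  delta cm [-0.1   0.12 -0.16] dr [-0.03 -0.04  0.02]
```

View pics/both3.png

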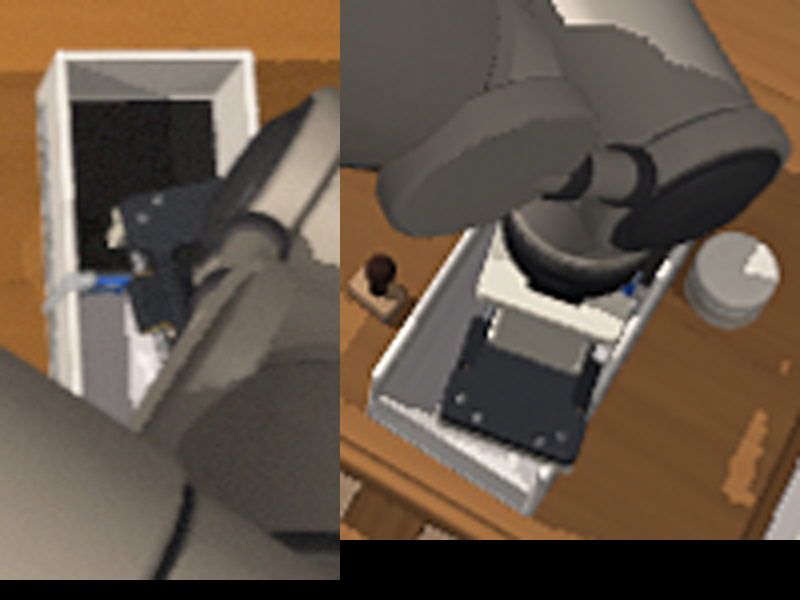

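The hand hides the vial in both views, but there is no contact force; the fingers straddle the vial as computed. I'll start the push along the tool's +y.

Emit:
step_arm --increments '[{"delta_pos": [-0.05,0.4,-0.1],"dr": [0,0,0],"fingers": -0.2},{"delta_pos": [-0.05,0.8,-0.1],"dr": [0,0,0],"fingers": -0.2},{"delta_pos": [-0.05,1.2,-0.1],"dr": [0,0,0],"fingers": -0.2},{"delta_pos": [-0.05,1.6,-0.1],"dr": [0,0,0],"fingers": -0.2},{"delta_pos": [-0.05,2.0,-0.1],"dr": [0,0,0],"fingers": -0.2}]'

```text
time: 4.88
tool_pos: [0.4671, -0.2093, 0.0497]
tool_rot: [-3.141, -0.0, 1.781]
contact_force: [-1.8, -1.4, 0.0]
opening: 0.0549
grip_force: 1.0
```

Emit:
step_arm --increments '[{"delta_pos": [0,0.5,0],"dr": [0,0,0],"fingers": -0.2},{"delta_pos": [0,1.0,0],"dr": [0,0,0],"fingers": -0.2},{"delta_pos": [0,1.5,0],"dr": [0,0,0],"fingers": -0.2},{"delta_pos": [0,2.0,0],"dr": [0,0,0],"fingers": -0.2},{"delta_pos": [0,2.5,0],"dr": [0,0,0],"fingers": -0.2}]'

```text
time: 5.5
tool_pos: [0.4915, -0.2038, 0.0495]
tool_rot: [-3.141, -0.001, 1.781]
contact_force: [-3.5, -1.1, -0.0]
opening: 0.0552
grip_force: 1.7
```

```bash
python3 -c "
from h import *
cv2.imwrite('pics/w4.png',viewer.read_camera('wrist')[:,:,::-1])
go([.4487,-.2136,.05],102)
"
```

```text
t 5.55 pos [ 0.4922 -0.2039  0.0496] rot [180.  -0. 102.] F [-1.9 -0.6 -0.2] open 0.055228360291630384
  delta cm [-0.05 -4.46 -0.04] dr [ 0.01 -0.    0.03]
```

View pics/w4.png

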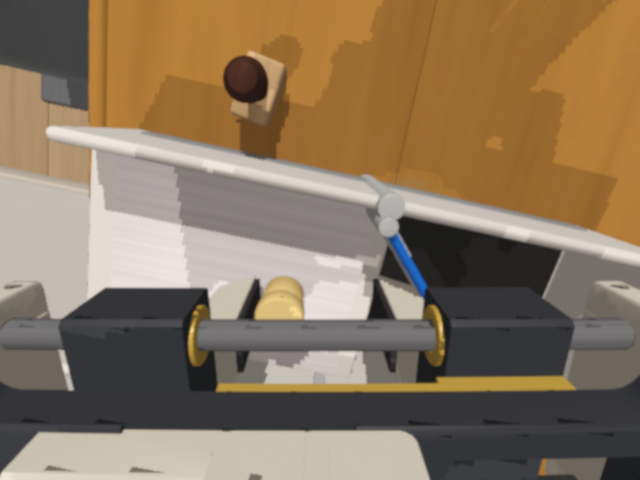

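Wrist view: left finger touches the vial (≈(280,300)), right finger holds the blue flap open (from (390,225) to (425,290)); the vial stands upright and clear of the flap. Continue.

Emit:
step_arm --increments '[{"delta_pos": [0,0.5,0],"dr": [0,0,0],"fingers": -0.2},{"delta_pos": [0,1.0,0],"dr": [0,0,0],"fingers": -0.2},{"delta_pos": [0,1.5,0],"dr": [0,0,0],"fingers": -0.2},{"delta_pos": [0,2.0,0],"dr": [0,0,0],"fingers": -0.2},{"delta_pos": [0,2.5,0],"dr": [0,0,0],"fingers": -0.2}]'

```text
time: 6.18
tool_pos: [0.5165, -0.1989, 0.0498]
tool_rot: [3.141, 0.0, 1.78]
contact_force: [-1.9, -1.4, 0.1]
opening: 0.0552
grip_force: 1.4
```

Emit:
step_arm --increments '[{"delta_pos": [0,0.4,0],"dr": [0,0,0],"fingers": -0.2},{"delta_pos": [0,0.8,0],"dr": [0,0,0],"fingers": -0.2},{"delta_pos": [0,1.2,0],"dr": [0,0,0],"fingers": -0.2},{"delta_pos": [0,1.6,0],"dr": [0,0,0],"fingers": -0.2},{"delta_pos": [0,2.0,0],"dr": [0,0,0],"fingers": -0.2}]'

```text
time: 6.8
tool_pos: [0.5359, -0.1946, 0.0497]
tool_rot: [3.141, -0.0, 1.781]
contact_force: [-1.9, -0.9, -0.4]
opening: 0.0551
grip_force: 1.1
```

```bash
python3 -c "
from h import *
cv2.imwrite('pics/w5.png',viewer.read_camera('wrist')[:,:,::-1])
go([.4487,-.2136,.05],102)
"
```

```text
t 6.85 pos [ 0.5363 -0.1946  0.0498] rot [180.   0. 102.] F [-1.1 -1.2  0.4] open 0.05512121336676676
  delta cm [-0.03 -8.97 -0.03] dr [0.04 0.02 0.02]
```

View pics/w5.png

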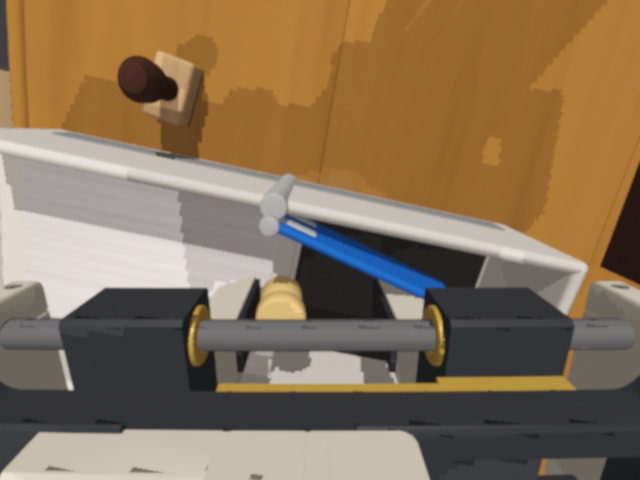

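Wrist view: vial (≈(282,300)) upright at the deck edge, flap held well open by the other finger. A short further push.

Emit:
step_arm --increments '[{"delta_pos": [0,0.3,0],"dr": [0,0,0],"fingers": -0.2},{"delta_pos": [0,0.6,0],"dr": [0,0,0],"fingers": -0.2},{"delta_pos": [0,0.9,0],"dr": [0,0,0],"fingers": -0.2},{"delta_pos": [0,1.2,0],"dr": [0,0,0],"fingers": -0.2},{"delta_pos": [0,1.4,0],"dr": [0,0,0],"fingers": -0.2}]'

```text
time: 7.48
tool_pos: [0.5495, -0.1917, 0.0497]
tool_rot: [3.141, 0.0, 1.781]
contact_force: [-1.4, -2.2, 0.4]
opening: 0.055
grip_force: 0.9
```

```bash
python3 -c "
from h import *
cv2.imwrite('pics/w6.png',viewer.read_camera('wrist')[:,:,::-1])
go([.4487,-.2136,.05],102)
"
```

```text
t 7.525 pos [ 0.5496 -0.1917  0.0497] rot [180.   0. 102.] F [-0.7 -2.1  0.4] open 0.054921476793744026
  delta cm [ -0.04 -10.33  -0.03] dr [0.02 0.   0.02]
```

View pics/w6.png

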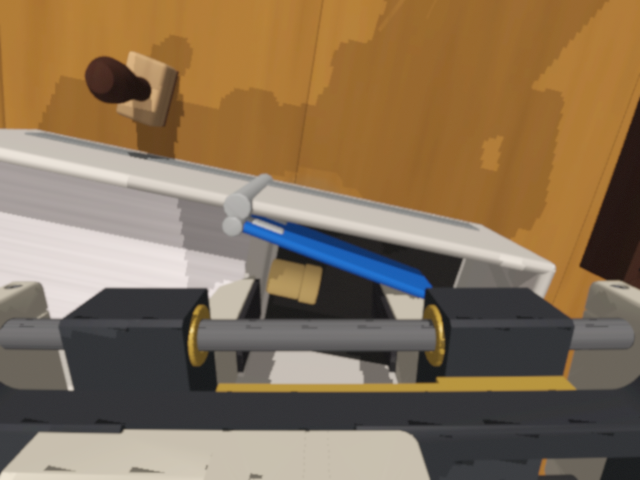

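The vial has tipped into the bin (≈(295,283), lying, away from the edge of the fingers), flap still held. Now retreat along the same line.

Emit:
step_arm --increments '[{"delta_pos": [0,0,0],"dr": [0,0,0],"fingers": -0.2},{"delta_pos": [0,-0.4,0],"dr": [0,0,0],"fingers": -0.2},{"delta_pos": [0,-0.8,0],"dr": [0,0,0],"fingers": -0.2},{"delta_pos": [0,-1.2,0],"dr": [0,0,0],"fingers": -0.2},{"delta_pos": [0,-1.6,0],"dr": [0,0,0],"fingers": -0.2}]'

```text
time: 8.15
tool_pos: [0.5333, -0.1953, 0.0498]
tool_rot: [3.141, 0.0, 1.78]
contact_force: [0.9, -2.4, 0.2]
opening: 0.0551
grip_force: 1.0
```

```bash
python3 -c "
from h import *
cv2.imwrite('pics/w7.png',viewer.read_camera('wrist')[:,:,::-1])
go([.4487,-.2136,.05],102)
"
```

```text
t 8.2 pos [ 0.5329 -0.1953  0.0497] rot [-180.   -0.  102.] F [ 0.2 -2.2  0.6] open 0.05522090161535253
  delta cm [-0.04 -8.61 -0.02] dr [-0.01 -0.01  0.  ]
```

View pics/w7.png

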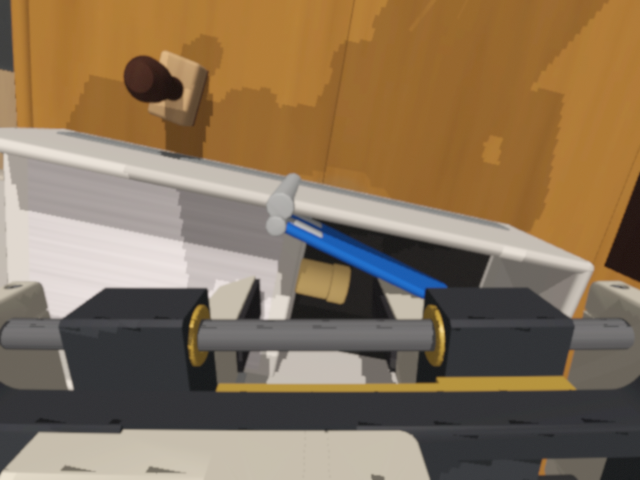

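The vial lies still on the bin floor (≈(323,281)), moving with the box. Keep withdrawing.

Emit:
step_arm --increments '[{"delta_pos": [0,-0.6,0],"dr": [0,0,0],"fingers": -0.2},{"delta_pos": [0,-1.2,0],"dr": [0,0,0],"fingers": -0.2},{"delta_pos": [0,-1.8,0],"dr": [0,0,0],"fingers": -0.2},{"delta_pos": [0,-2.4,0],"dr": [0,0,0],"fingers": -0.2},{"delta_pos": [0,-3.0,0],"dr": [0,0,0],"fingers": -0.2}]'

```text
time: 8.82
tool_pos: [0.5037, -0.2015, 0.0497]
tool_rot: [-3.141, -0.0, 1.781]
contact_force: [-0.3, -3.7, -0.5]
opening: 0.0549
grip_force: 1.4
```

Emit:
step_arm --increments '[{"delta_pos": [0,-0.6,0],"dr": [0,0,0],"fingers": -0.2},{"delta_pos": [0,-1.2,0],"dr": [0,0,0],"fingers": -0.2},{"delta_pos": [0,-1.8,0],"dr": [0,0,0],"fingers": -0.2},{"delta_pos": [0,-2.4,0],"dr": [0,0,0],"fingers": -0.2},{"delta_pos": [0,-3.0,0],"dr": [0,0,0],"fingers": -0.2}]'

```text
time: 9.45
tool_pos: [0.4742, -0.2074, 0.0496]
tool_rot: [-3.141, -0.001, 1.781]
contact_force: [-1.6, -1.8, 0.3]
opening: 0.0552
grip_force: 1.3
```

Emit:
step_arm --increments '[{"delta_pos": [0,-0.6,0],"dr": [0,0,0],"fingers": -0.2},{"delta_pos": [0,-1.2,0],"dr": [0,0,0],"fingers": -0.2},{"delta_pos": [0,-1.8,0],"dr": [0,0,0],"fingers": -0.2},{"delta_pos": [0,-2.4,0],"dr": [0,0,0],"fingers": -0.2},{"delta_pos": [0,-3.0,0],"dr": [0,0,0],"fingers": -0.2}]'

```text
time: 10.07
tool_pos: [0.4454, -0.214, 0.0498]
tool_rot: [3.141, 0.0, 1.781]
contact_force: [-0.3, -0.5, 0.6]
opening: 0.0552
grip_force: 0.0
```

Emit:
step_arm --increments '[{"delta_pos": [0,0,-1.5],"dr": [0,0,0],"fingers": -0.2},{"delta_pos": [0,0,-4],"dr": [0,0,0],"fingers": -0.2},{"delta_pos": [0,0,-8],"dr": [0,0,0],"fingers": -0.2},{"delta_pos": [0,0,-12],"dr": [0,0,0],"fingers": -0.2},{"delta_pos": [0,0,-16],"dr": [0,0,0],"fingers": -0.2}]'

```text
time: 10.7
tool_pos: [0.4456, -0.2138, 0.2123]
tool_rot: [3.14, 0.001, 1.781]
contact_force: [0.7, -0.3, -0.2]
opening: 0.055
grip_force: 0.0
```

```bash
python3 -c "
from h import *
cv2.imwrite('pics/w8.png',viewer.read_camera('wrist')[:,:,::-1])
go([.4487,-.2136,.05],102)
"
```

```text
t 10.75 pos [ 0.4477 -0.2151  0.2175] rot [179.6   0.4 102. ] F [ 1.2 -1.2  4.2] open 0.05530387045590386
  delta cm [ 0.25  0.   16.75] dr [0.42 0.43 0.03]
```

View pics/w8.png

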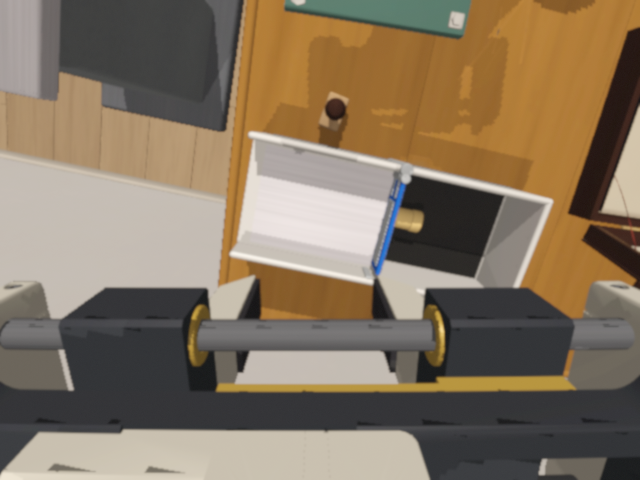

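The flap is shut (from (403,178) to (378,272)), the vial lies in the bin (≈(410,220)), and the stamp hasn't moved. Let the arm settle, then hand in.

Emit:
step_arm --increments '[{"delta_pos": [0,0,0],"dr": [0,0,0],"fingers": -0.2},{"delta_pos": [0,0,0],"dr": [0,0,0],"fingers": -0.2},{"delta_pos": [0,0,0],"dr": [0,0,0],"fingers": -0.2},{"delta_pos": [0,0,0],"dr": [0,0,0],"fingers": -0.2},{"delta_pos": [0,0,0],"dr": [0,0,0],"fingers": -0.2}]'

```text
time: 11.38
tool_pos: [0.4454, -0.2138, 0.2093]
tool_rot: [-3.141, -0.001, 1.781]
contact_force: [-0.9, 0.5, 0.3]
opening: 0.0553
grip_force: 0.0
```

```bash
python3 -c "
from h import *
print(robot.hand_in())"
```

```text
the job is handed in; nothing more can be done
None
```

The job is handed in: one finger held the flap open while the other pushed the vial into the bin, the last wrist picture shows the flap shut and the vial lying in the bin, and the hand-in gave no verdict.

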